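Shingle the packing plates in the tray

ROBOT

A 6-joint arm with a two-finger parallel gripper is mounted at the origin on the work surface. World frame = base frame: x ahead of the robot, y to its left, z up, the work surface at z = 0. Lengths are in mm, angles in degrees, forces in N, time in s.
With the tool pointing down it reaches from about 300 to 850 mm from the base axis. Payload 4.2 kg.
Tool frame: the origin (TCP) lies at the very end of the fingers, on their centre line; the grasp point (between the pads) lies 19 mm behind it (env.grasp_offset is the distance from the TCP to the grasp point, in mm); z points along the fingers, y is the line along which they close (so a half turn about z gives the same grasp; the last joint's range is limited). The gripper opens to 91 mm and grips with 3 to 60 N. Pads are 32 mm wide; open, the fingers measure 118 mm over their backs; the gripper's body (76 mm by 178 mm) begins 60 mm behind the grasp point.
Start: joints at [66.234, 18.312, 89.639, -0, 72.044, -1.146], TCP at [221.162, 530.783, 213.976] pointing down, gripper open.
Joint ranges: [-177.97, 177.97], [-48.28, 115.42], [12.27, 149.76], [-77.06, 257.06], [2.81, 150.46], [-146.56, 146.56]. Speed limits (degrees/s): [147.25, 147.25, 180, 180, 180, 180].

INTERFACE

Orientations are given as [roll, pitch, yaw] about the fixed x, y, z axes, in that order (R = Rz(yaw) Ry(pitch) Rx(roll)).
In Python, from workcell import env gives the robot as it stands. The module is installed in compiled form; this text tells all that it offers.
- The arm moves only by the tool send_rows, never from a script. Its argument "motion" is a list of rows, each an object of numbers: "tx", "ty", "tz": the shift along the tool's x, y, z in units of 500 mm (1.0 is 500 mm); "rx", "ry", "rz": the turn, a rotation vector about the tool's x, y, z in units of 30 degrees (1.0 is 30 degrees); "gripper": the closure, from -1 (fully open) to 1 (shut). In form: [{"tx": .., "ty": .., "tz": .., "rx": .., "ry": .., "rz": .., "gripper": ..}, ...]. A call has 1 to 12 rows; each row shifts and turns the commanded pose from where the row before left it, along the tool's axes as they then stand; what a row does not reach is not made up. A row lasts 1/8 s, in which the tool goes at most 62.5 mm and 10.7 degrees, less where a joint would pass 70% of its speed; a pose out of reach is approached as far as the arm can. A call with a number of a shift or a turn outside -1 to 1 is refused whole. A call with a gripper value outside its range is refused whole. The fingers move at their own pace and stop on an object; "grip_force" is the grip in N (left out, the last holds). Time passes only in rows, so rows that do not move let the fingers close. It gives the time, the measured TCP pose, the force, the opening and the grip force at its end, in the units of the state.
- env.state(): the state, without advancing time (a new reading comes with each control period).
- env.grab_frame(name): name is "scene" or "top"; returns a dict with "frame" (400x640x3 uint8, red, green, blue), "vertical_fov" (degrees; the focal length in pixels is half the picture's height over the tangent of half this angle, whatever the lens; pixels are square), "cx", "cy" (the principal point, pixels), "k1" (the pictures are not rectified: a ray, as slopes to the right and down, at radius r is drawn at 1 + k1 r^2 times it, then the intrinsics apply), "rvec" (rotation vector, rad) and "tvec" (3), from world to camera coordinates, as OpenCV has them. Camera axes: x right, y down, z forward; pixel columns grow to the right and rows downward; lengths in mm; the calibration is good to about 2 mm. A picture is of the moment at which its call begins. There is no depth.
- env.job_done(): hands the job in; it is judged then, once.
The state is a dict: "time_s": time; "qpos": joint angles; "qvel": joint speeds; "effort": joint torques, N m; "ee_pos": TCP position; "ee_rot": TCP orientation; "force": force on the tool from outside, world axes, zero at the start; "torque": the same for the moment, N m; "gripper_width": finger opening in mm; "gripper_force": force on a finger pad.
Only numpy, scipy, OpenCV 4.12 (cv2) and the standard library are available. Lean on these libraries where they do the work, as an engineer would, in place of code of your own. Each camera call takes 0.05 s, during which the arm holds its last target. There are 200 camera calls.

TASK

Lay the four steel packing plates out in the low tray like roof shingles, in one straight row down its middle with their long sides along the tray, so that each can be picked up by its edge. Start with the widest, flat against the tall wooden stop, and go on by falling width: each next plate lies with its stop-side end on the plate before, overlapping it by about a third of its length, and its other end down on the tray floor. Leave everything else on the bench where it is.

Things in the scene. Friction and masses are not known exactly. Their poses are not given: they have to be found in the camera images.
- tray: Fixed low plywood tray on the bench. Origin: underside, mid-way between stop and near wall, z up. Its x axis runs along the tray towards the stop: a dark wooden bar across the +x end, 20 mm thick, top 26 mm above the bench, its inner face at x=+160 mm. Floor top at z=4 mm. Clear inside: x from -160 to +160, y from -75 to +75 mm. The side walls and the -x wall are 5 mm thick, their tops 14 mm above the bench.
- stand: Fixed obstacle: empty bench drill stand. Origin: centre of its underside. Base 100 x 100 x 16 mm, vertical round column 30 mm in diameter up to 300 mm above the bench, a 50 mm wide clamp block round it at 200 to 250 mm, a rod from that pointing along its +x (away from the robot), out to 100 mm.
- plate1_c (a point): Centre (half-way up) of the widest of four plain steel packing plates, 88 long (its x axis) x 64 wide (y) x 8 mm thick (z), 0.35 kg nominal. Lies flat on the bench at first.
- plate2_c (a point): Centre (half-way up) of the second widest of four plain steel packing plates, 88 long (its x axis) x 54 wide (y) x 8 mm thick (z), 0.3 kg nominal. Lies flat on the bench at first.
- plate3_c (a point): Centre (half-way up) of the third widest of four plain steel packing plates, 88 long (its x axis) x 44 wide (y) x 8 mm thick (z), 0.24 kg nominal. Lies flat on the bench at first.
- plate4_c (a point): Centre (half-way up) of the narrowest of four plain steel packing plates, 88 long (its x axis) x 34 wide (y) x 8 mm thick (z), 0.19 kg nominal. Lies flat on the bench at first.
- glue_c (a point): Bystander: standing glue bottle, 54 mm diameter, 150 mm tall; this is its centre, half-way up.
- jar_c (a point): Bystander: standing glass jar, 60 mm diameter, 85 mm tall; point 42 mm up on its axis.
- offcut_c (a point): Bystander: wooden offcut 70 (x) x 42 (y) x 35 mm; its centre.
- can_c (a point): Bystander: standing tin can, 70 mm diameter, 100 mm tall; its centre.
- battery_c (a point): Bystander: power-tool battery 75 (x) x 70 (y) mm, 64 mm tall; its centre.
- tape_c (a point): Bystander: roll of tape lying flat, 90 mm diameter, 24 mm high; its centre.
There are look-alikes about, which are no part of the job. Leave any blue look-alike of the part that bears plate1_c alone.

How it is judged (in metres and radians):
On the way, in this order (a step that is already met when the one before it is completed fails the run):
1. the widest plate lies in its place (y of plate1_c in the frame of tray between -0.012 and 0.012 m and angle between the y axis of plate1_c and the y axis of tray, either way round below 0.15 rad and linear speed of plate1 below 0.02 m/s and x of plate1_c in the frame of tray above 0.106 m and angle between the z axis of plate1_c and the z axis of tray, either way round below 0.03 rad and z of plate1_c in the frame of tray between 0.006 and 0.01 m), for 0.2 s.
2. the second widest plate lies in its place (y of plate2_c in the frame of tray between -0.012 and 0.012 m and angle between the y axis of plate2_c and the y axis of tray, either way round below 0.15 rad and linear speed of plate2 below 0.02 m/s and horizontal distance between plate2_c and plate1_c between 0.046 and 0.07 m and x of plate2_c in the frame of tray below 0.073 m and angle between the z axis of plate2_c and the z axis of tray, either way round between 0.06 and 0.25 rad and z of plate2_c in the frame of tray between 0.0105 and 0.019 m), for 0.2 s.
3. the third widest plate lies in its place (y of plate3_c in the frame of tray between -0.012 and 0.012 m and angle between the y axis of plate3_c and the y axis of tray, either way round below 0.15 rad and linear speed of plate3 below 0.02 m/s and horizontal distance between plate3_c and plate2_c between 0.046 and 0.07 m and x of plate3_c in the frame of tray below 0.028 m and angle between the z axis of plate3_c and the z axis of tray, either way round between 0.06 and 0.25 rad and z of plate3_c in the frame of tray between 0.0105 and 0.019 m), for 0.2 s.
4. the narrowest plate lies in its place (y of plate4_c in the frame of tray between -0.012 and 0.012 m and angle between the y axis of plate4_c and the y axis of tray, either way round below 0.15 rad and linear speed of plate4 below 0.02 m/s and horizontal distance between plate4_c and plate3_c between 0.046 and 0.07 m and x of plate4_c in the frame of tray below -0.017 m and angle between the z axis of plate4_c and the z axis of tray, either way round between 0.06 and 0.25 rad and z of plate4_c in the frame of tray between 0.0105 and 0.019 m), for 0.2 s.
At the end, for the whole second after the job is handed in: All plates at rest in the tray, within 12 mm of its middle line and 0.15 rad of its length: widest flat, at most 10 mm from the stop; then by falling width, centres 46-70 mm apart, each tipped 0.06-0.25 rad, centre 6.5-15 mm above the floor, one end on the plate before, the other on the floor (all of step 1 and all of step 2 and all of step 3 and all of step 4); the robot touches nothing.
It fails at once if a bystander is moved by more than 25 mm or knocked over (distance of any of glue_c, jar_c, offcut_c, can_c, battery_c, tape_c from where it was at the start of the episode above 0.025 m).
It also fails if it takes over 72 s, if anything falls off the work surface, if the arm or the gripper's body presses on something with over 40 N, if the wrist force passes 120 N, or if a joint passes its speed limit or range.

## Working session

There is one attempt and no reset: what is moved stays moved. The work goes in short steps, Python scripts to look and compute and a tool call to move; the robot and the scene stay as the last step left them, time stands still between calls to the robot, and variables do not carry over. Pictures are saved under pics/ and viewed, at most 10 in all, crops included, and the job is handed in when it is done.

Besides the shell and the picture viewer there is one more tool, called by a JSON object that holds its "method" and its "body". send_rows: Moves the arm, as the interface text tells. Shifts and turns lie within -1 to 1; 1 stands for 500 mm of shift or 30 degrees of turn. Its arguments: {"type":"object","properties":{"motion":{"type":"array"},"grip_force":{"type":"number"}},"required":["motion"]}

```bash
mkdir -p pics
cat > h.py <<'E'
import numpy as np,cv2
from workcell import env
def cam(n):
    g=env.grab_frame(n); g={**g}
    f=200/np.tan(np.radians(g['vertical_fov'])/2)
    g['K']=np.array([[f,0,g['cx']],[0,f,g['cy']],[0,0,1]]); g['D']=np.array([g['k1'],0,0,0.])
    g['R']=cv2.Rodrigues(np.array(g['rvec'],float))[0]; g['t']=np.array(g['tvec'],float).ravel(); return g
def ray2z(g,uv,z):
    uv=np.array(uv,float).reshape(-1,1,2)
    p=cv2.undistortPoints(uv,g['K'],g['D']).reshape(-1,2)
    d=np.c_[p,np.ones(len(p))]@g['R']; c=-g['R'].T@g['t']
    return c+d*((z-c[2])/d[:,2])[:,None]
def proj(g,P): return cv2.projectPoints(np.array(P,float).reshape(-1,1,3),np.array(g['rvec'],float),g['t'],g['K'],g['D'])[0].reshape(-1,2)
def save(n,im,s=1): cv2.imwrite('pics/'+n+'.png',cv2.resize(im[...,::-1],None,fx=s,fy=s,interpolation=cv2.INTER_CUBIC))
E
python3 - <<'E'
from h import *
for n in('top','scene'):
    g=cam(n); save(n+'0',g['frame'],1.25); print(n,g['vertical_fov'],g['cx'],g['cy'],g['k1'],-g['R'].T@g['t']); np.save(n+'0.npy',g,allow_pickle=True)
print(env.state(),env.grasp_offset)
E
```

```text
top 51.61302225944938 320.2888957068774 208.48585485638122 0.036197260756055456 [ 462.05296691  -29.4276067  1334.30410174]
scene 46.32689223482423 321.7875929084616 202.56601054556248 -0.09461068276725848 [1074.36145123  456.02926761 1272.99386155]
{'time_s': 0.1, 'qpos': array([ 6.62329465e+01,  1.83469969e+01,  8.96987807e+01, -1.05571898e-04,
        7.20440069e+01, -1.14699696e+00]), 'qvel': array([ 0.08888278, -0.15417382, -0.19407747,  0.10606413, -0.0245356 ,
       -0.09217463]), 'effort': array([ 1.87537204e-03, -4.13333309e+01, -2.32506180e+01,  7.28410366e-02,
        4.21131158e-02, -5.37844107e-05]), 'ee_pos': array([220.98478596, 530.35407192, 213.21849628]), 'ee_rot': array([-1.79910231e+02, -1.69690692e-03,  1.57379975e+02]), 'force': array([-0.69505785, -0.27292347,  0.34687455]), 'torque': array([-0.03717351, -0.0172385 ,  0.00657207]), 'gripper_force': 0.0, 'gripper_width': 90.92543633679769} 18.8
```

View pics/top0.png

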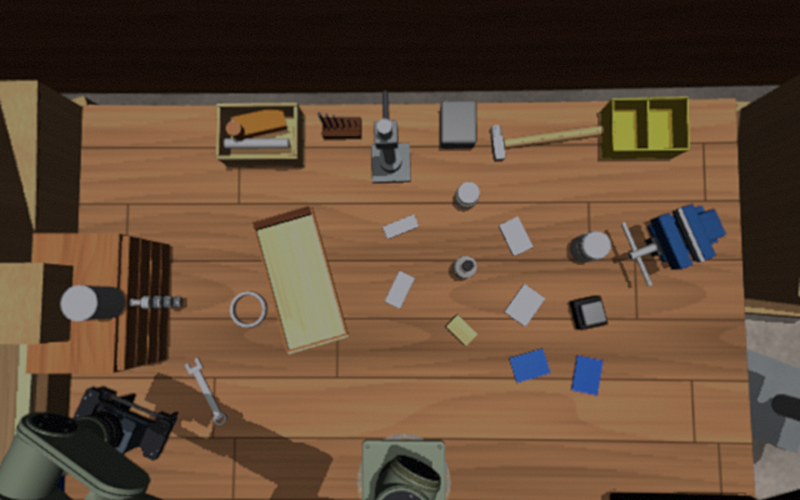

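View pics/scene0.png

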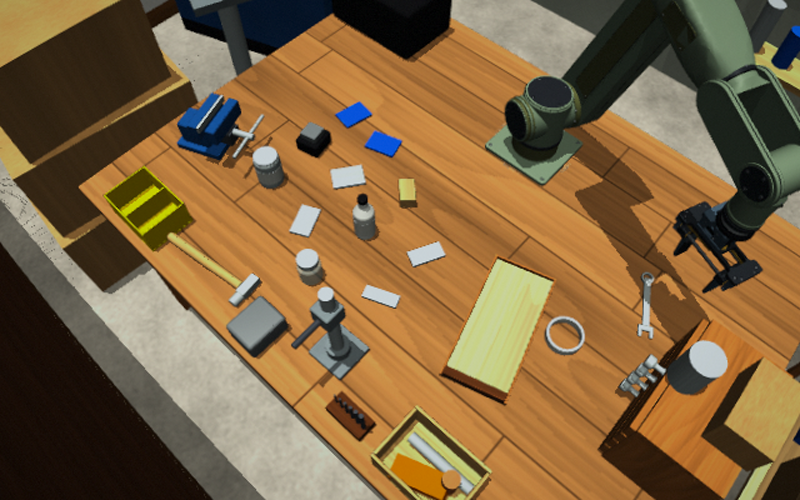

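The top view (1.25x) shows the tray at (300,280), with its dark stop at (283,218). There are four grey plates at (525,305), (516,236), (400,290) and (400,226), and blue look-alikes at (529,365) and (587,375). I'll measure the plates and tray, and check the plates in a crop.

Run:
```python
from h import *
out={}
for n in('top','scene'):
    g=np.load(n+'0.npy',allow_pickle=True).item(); im=g['frame']; hsv=cv2.cvtColor(im,cv2.COLOR_RGB2HSV)
    seeds={'top':[(525,305),(516,236),(400,290),(400,226)],'scene':[(349,177),(306,220),(427,254),(380,296)]}[n]
    print(n)
    big=cv2.resize(im,None,fx=4,fy=4,interpolation=cv2.INTER_CUBIC);hb=cv2.cvtColor(big,cv2.COLOR_RGB2HSV)
    m=((hb[...,1]<75)&(hb[...,2]>110)).astype(np.uint8)
    nl,lab=cv2.connectedComponents(m)
    for s in seeds:
        u,v=int(s[0]*3.2),int(s[1]*3.2); l=lab[v,u]
        c=max(cv2.findContours((lab==l).astype(np.uint8),0,1)[0],key=cv2.contourArea).reshape(-1,2)
        P=ray2z(g,(c+.5)/4-.5,8.)[:,:2].astype(np.float32)
        r=cv2.minAreaRect(P); b=cv2.boxPoints(r); e=b[1]-b[0],b[2]-b[1]; L=max(e,key=np.linalg.norm)
        print(s,l,'c',np.round(r[0],1),'size',np.round(r[1],1),'yaw',np.round(np.degrees(np.arctan2(L[1],L[0]))%180,1), im[int(s[1]/1.25),int(s[0]/1.25)])
    if n=='top':
        # tray light floor
        m=((hb[...,0]>20)&(hb[...,0]<35)&(hb[...,1]>50)&(hb[...,2]>110)).astype(np.uint8)
        nl,lab=cv2.connectedComponents(m); l=lab[int(280*3.2),int(300*3.2)]
        c=max(cv2.findContours((lab==l).astype(np.uint8),0,1)[0],key=cv2.contourArea).reshape(-1,2)
        for z in(4,14):
            P=ray2z(g,(c+.5)/4-.5,z)[:,:2].astype(np.float32); r=cv2.minAreaRect(P); print('tray',l,z,r,cv2.boxPoints(r).round(1).tolist())
        a=cv2.resize(im[150:300,190:350],None,fx=3.4,fy=3.4,interpolation=cv2.INTER_CUBIC); save('tray',a)
        a=cv2.resize(im[160:330,290:490],None,fx=3.4,fy=3.4,interpolation=cv2.INTER_CUBIC); save('plates',a)
```

```text
top
(525, 305) 91 c [ 441.7 -309.3] size [67.5 90.9] yaw 144.3 [155 155 160]
(516, 236) 66 c [ 618.1 -289.5] size [90.9 57.5] yaw 25.4 [155 155 160]
(400, 290) 90 c [481.2   8.4] size [47.3 90.2] yaw 153.6 [154 156 161]
(400, 226) 62 c [643.4   5.4] size [37.  90.8] yaw 111.6 [155 155 161]
tray 89 4 ((502.0855712890625, 264.9481201171875), (319.45703125, 148.998291015625), 16.198740005493164) [[327.8999938964844, 291.8999938964844], [369.5, 148.8000030517578], [676.2999877929688, 238.0], [634.7000122070312, 381.0]]
tray 89 14 ((501.78460693359375, 262.7352600097656), (317.0556335449219, 147.87826538085938), 16.198745727539062) [[328.8999938964844, 289.5], [370.20001220703125, 147.5], [674.5999755859375, 236.0], [633.4000244140625, 378.0]]
scene
(349, 177) 74 c [ 440.3 -305.2] size [66.6 89.7] yaw 144.4 [200 211 214]
(306, 220) 92 c [ 616.1 -284.9] size [90.  56.7] yaw 25.2 [201 211 214]
(427, 254) 96 c [479.8  12. ] size [45.7 89.6] yaw 153.7 [201 211 215]
(380, 296) 115 c [642.5   9.8] size [36.4 90. ] yaw 111.9 [200 211 215]
```

View pics/plates.png

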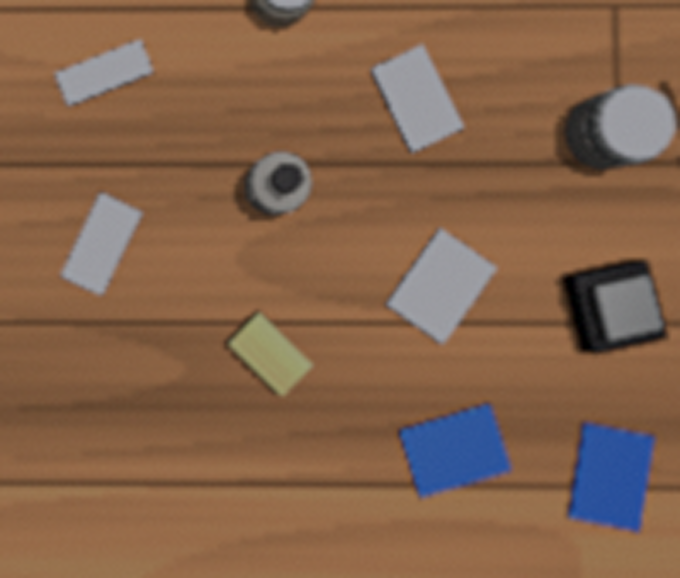

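View pics/tray.png

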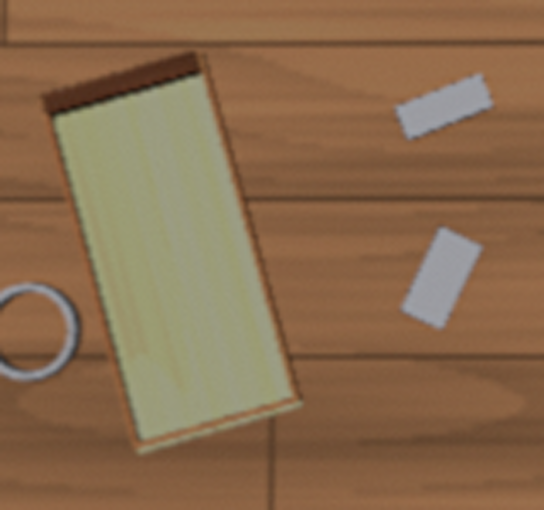

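Candidates for plate1 in the crop: the grey plate at (441,285) and the blue ones at (455,450) and (611,477). The grey one measures about 67x91 (true size 64x88), is unpainted steel and is the widest of the four, so it is plate1. Plate2 is (417,98), plate3 (101,245) and plate4 (104,72). The stop is the dark bar at the upper end of the tray.

Next I'll cross-check the tray in the scene view, locate the tall obstacles and work out the first move.

```bash
cat >> h.py <<'E'
from scipy.spatial.transform import Rotation as Ro
def plan(x,y,z,yaw,pos=None,rot=None):
    s=env.state(); p=np.array(pos if pos is not None else s['ee_pos']); r=rot if rot is not None else s['ee_rot']
    R=Ro.from_euler('xyz',r,degrees=True).as_matrix(); d=R.T@(np.array([x,y,z])-p)
    T=Ro.from_euler('xyz',[180,0,yaw],degrees=True).as_matrix(); w=np.degrees(Ro.from_matrix(R.T@T).as_rotvec())
    print('t',s['time_s'],'pos',p.round(1),'rot',np.round(r,1),'W',round(s['gripper_width'],1),'\n shift units',(d/500).round(4),'turn units',(w/30).round(3))
    print(' n rows',np.linalg.norm(d)/55, np.linalg.norm(w)/10)
E
python3 - <<'E'
from h import *
t=np.load('top0.npy',allow_pickle=True).item();s=np.load('scene0.npy',allow_pickle=True).item()
S=lambda uv,f=1.25:np.array(uv,float)/f
print('glue',ray2z(t,S((466,266)),150)[0],'jar',ray2z(t,S((467,197)),85)[0],'can',ray2z(t,S((596,246)),100)[0],'stand col',ray2z(t,S((386,129)),300)[0],'batt',ray2z(t,S((593,311)),64)[0],'offcut',ray2z(t,S((461,330)),35)[0],'tape',ray2z(t,S((248,310)),24)[0])
im=s['frame'];big=cv2.resize(im,None,fx=4,fy=4,interpolation=cv2.INTER_CUBIC);hb=cv2.cvtColor(big,cv2.COLOR_RGB2HSV)
m=((hb[...,0]>20)&(hb[...,0]<38)&(hb[...,1]>50)&(hb[...,2]>150)).astype(np.uint8)
l=cv2.connectedComponents(m)[1];l=l==l[int(330*3.2),int(500*3.2)]
c=max(cv2.findContours(l.astype(np.uint8),0,1)[0],key=cv2.contourArea).reshape(-1,2)
P=ray2z(s,(c+.5)/4-.5,4)[:,:2].astype(np.float32); r=cv2.minAreaRect(P);print('tray scene z4',r,cv2.boxPoints(r).round(1).tolist())
plan(441,-307,150,144.3)
E
```

```text
glue [ 531.80071263 -148.83583412  150.        ] jar [ 703.78843329 -159.2450133    85.        ] can [ 581.60094268 -459.9066872   100.        ] stand col [803.0684048   26.62460252 300.        ] batt [ 427.69303469 -461.11071335   64.        ] offcut [ 379.20554881 -146.50459037   35.        ] tape [428.50716698 390.99909388  24.        ]
tray scene z4 ((496.77130126953125, 266.3282470703125), (313.452392578125, 151.45489501953125), 16.203962326049805) [[325.1000061035156, 295.29998779296875], [367.3999938964844, 149.89999389648438], [668.4000244140625, 237.3000030517578], [626.0999755859375, 382.79998779296875]]
t 0.1 pos [221.  530.4 213.2] rot [-179.9   -0.   157.4] W 90.9 
 shift units [-1.0503 -1.3764  0.1286] turn units [-0.003  0.     0.436]
 n rows 15.78329606019231 1.3080282859509442
```

{"method": "send_rows", "body": {"motion": [{"tx": -0.0656, "ty": -0.086, "tz": 0.008, "gripper": -1}, {"tx": -0.0656, "ty": -0.086, "tz": 0.008, "gripper": -1}, {"tx": -0.0656, "ty": -0.086, "tz": 0.008, "gripper": -1}, {"tx": -0.0656, "ty": -0.086, "tz": 0.008, "gripper": -1}, {"tx": -0.0656, "ty": -0.086, "tz": 0.008, "gripper": -1}, {"tx": -0.0656, "ty": -0.086, "tz": 0.008, "gripper": -1}, {"tx": -0.0656, "ty": -0.086, "tz": 0.008, "gripper": -1}, {"tx": -0.0656, "ty": -0.086, "tz": 0.008, "gripper": -1}, {"tx": -0.0656, "ty": -0.086, "tz": 0.008, "gripper": -1}, {"tx": -0.0656, "ty": -0.086, "tz": 0.008, "gripper": -1}, {"tx": -0.0656, "ty": -0.086, "tz": 0.008, "gripper": -1}, {"tx": -0.0656, "ty": -0.086, "tz": 0.008, "gripper": -1}], "grip_force": 30}}

```text
invalid input at $.motion[0]: expected keys tx, ty, tz, rx, ry, rz, gripper
```

{"method": "send_rows", "body": {"motion": [{"tx": -0.0656, "ty": -0.086, "tz": 0.008, "gripper": -1}, {"tx": -0.0656, "ty": -0.086, "tz": 0.008, "gripper": -1}, {"tx": -0.0656, "ty": -0.086, "tz": 0.008, "gripper": -1}, {"tx": -0.0656, "ty": -0.086, "tz": 0.008, "gripper": -1}, {"rz": 0.218, "gripper": -1}, {"rz": 0.218, "gripper": -1}, {"gripper": -1}]}}

```text
invalid input at $.motion[0]: expected keys tx, ty, tz, rx, ry, rz, gripper
```

Run:
```python
from h import *
plan(441,-307,2.5,144.3)
for n in('top','scene'):
    g=cam(n); print(n,proj(g,[[441,-307,8]])); np.save(n+'1.npy',g,allow_pickle=True)
g=np.load('scene1.npy',allow_pickle=True).item();u,v=proj(g,[[441,-307,60]])[0].astype(int)
save('near1',g['frame'][max(v-70,0):v+70,u-90:u+90],3.5)
```

```text
t 0.1 pos [221.  530.4 213.2] rot [-179.9   -0.   157.4] W 90.9 
 shift units [-1.0503 -1.376   0.4236] turn units [-0.003  0.     0.436]
 n rows 16.200916419709063 1.3080282859509442
top [[418.68870543 243.95827772]]
scene [[277.24998585 140.42828151]]
```

View pics/near1.png

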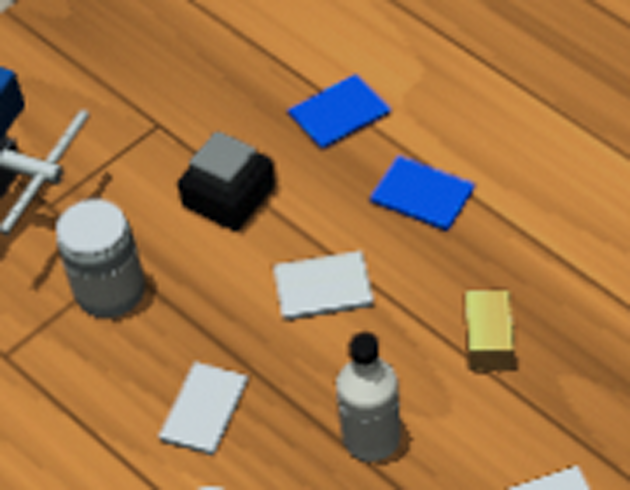

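The move was refused because every row needs all the keys, so the arm has not moved. The crop shows plate1 (323,285) lying free, with the glue (370,400) and battery (228,180) clear of it. Sending it again with complete rows.

{"method": "send_rows", "body": {"motion": [{"tx": -0.0656, "ty": -0.086, "tz": 0.008, "rx": 0, "ry": 0, "rz": 0, "gripper": -1}, {"tx": -0.0656, "ty": -0.086, "tz": 0.008, "rx": 0, "ry": 0, "rz": 0, "gripper": -1}, {"tx": -0.0656, "ty": -0.086, "tz": 0.008, "rx": 0, "ry": 0, "rz": 0, "gripper": -1}, {"tx": -0.0656, "ty": -0.086, "tz": 0.008, "rx": 0, "ry": 0, "rz": 0, "gripper": -1}, {"tx": -0.0656, "ty": -0.086, "tz": 0.008, "rx": 0, "ry": 0, "rz": 0, "gripper": -1}, {"tx": -0.0656, "ty": -0.086, "tz": 0.008, "rx": 0, "ry": 0, "rz": 0, "gripper": -1}, {"tx": -0.0656, "ty": -0.086, "tz": 0.008, "rx": 0, "ry": 0, "rz": 0, "gripper": -1}, {"tx": -0.0656, "ty": -0.086, "tz": 0.008, "rx": 0, "ry": 0, "rz": 0, "gripper": -1}, {"tx": -0.0656, "ty": -0.086, "tz": 0.008, "rx": 0, "ry": 0, "rz": 0, "gripper": -1}, {"tx": -0.0656, "ty": -0.086, "tz": 0.008, "rx": 0, "ry": 0, "rz": 0, "gripper": -1}, {"tx": -0.0656, "ty": -0.086, "tz": 0.008, "rx": 0, "ry": 0, "rz": 0, "gripper": -1}, {"tx": -0.0656, "ty": -0.086, "tz": 0.008, "rx": 0, "ry": 0, "rz": 0, "gripper": -1}], "grip_force": 30}}

```text
time_s: 1.7
ee_pos: [386.2, -98.8, 166.0]
ee_rot: [180.0, 0.0, 157.3]
force: [0.2, -0.5, 0.1]
gripper_width: 91.0
gripper_force: 0.0
```

{"method": "send_rows", "body": {"motion": [{"tx": -0.0656, "ty": -0.086, "tz": 0.008, "rx": 0, "ry": 0, "rz": 0, "gripper": -1}, {"tx": -0.0656, "ty": -0.086, "tz": 0.008, "rx": 0, "ry": 0, "rz": 0, "gripper": -1}, {"tx": -0.0656, "ty": -0.086, "tz": 0.008, "rx": 0, "ry": 0, "rz": 0, "gripper": -1}, {"tx": -0.0656, "ty": -0.086, "tz": 0.008, "rx": 0, "ry": 0, "rz": 0, "gripper": -1}, {"tx": 0, "ty": 0, "tz": 0, "rx": 0, "ry": 0, "rz": 0.218, "gripper": -1}, {"tx": 0, "ty": 0, "tz": 0, "rx": 0, "ry": 0, "rz": 0.218, "gripper": -1}, {"tx": 0, "ty": 0, "tz": 0, "rx": 0, "ry": 0, "rz": 0, "gripper": -1}]}}

```text
time_s: 2.58
ee_pos: [440.8, -306.2, 149.6]
ee_rot: [180.0, -0.0, 144.4]
force: [0.1, 0.3, -0.5]
gripper_width: 91.4
gripper_force: 0.0
```

Run:
```python
from h import *
plan(441,-307,2.5,144.3)
```

```text
t 2.575 pos [ 440.8 -306.2  149.6] rot [180.   -0.  144.4] W 91.4 
 shift units [-0.0015 -0.0011  0.2942] turn units [ 0.    -0.001  0.002]
 n rows 2.6749849418576876 0.00726383988039696
```

{"method": "send_rows", "body": {"motion": [{"tx": 0, "ty": 0, "tz": 0.11, "rx": 0, "ry": 0, "rz": 0, "gripper": -1}, {"tx": 0, "ty": 0, "tz": 0.11, "rx": 0, "ry": 0, "rz": 0, "gripper": -1}, {"tx": 0, "ty": 0, "tz": 0.05, "rx": 0, "ry": 0, "rz": 0, "gripper": -1}, {"tx": 0, "ty": 0, "tz": 0.024, "rx": 0, "ry": 0, "rz": 0, "gripper": -1}, {"tx": 0, "ty": 0, "tz": 0, "rx": 0, "ry": 0, "rz": 0, "gripper": 1}, {"tx": 0, "ty": 0, "tz": 0, "rx": 0, "ry": 0, "rz": 0, "gripper": 1}, {"tx": 0, "ty": 0, "tz": 0, "rx": 0, "ry": 0, "rz": 0, "gripper": 1}, {"tx": 0, "ty": 0, "tz": 0, "rx": 0, "ry": 0, "rz": 0, "gripper": 1}], "grip_force": 30}}

```text
time_s: 3.58
ee_pos: [441.6, -306.9, 4.1]
ee_rot: [-180.0, 0.1, 144.3]
force: [-1.7, -0.7, 5.7]
gripper_width: 63.6
gripper_force: 30.0
```

{"method": "send_rows", "body": {"motion": [{"tx": 0, "ty": 0, "tz": -0.03, "rx": 0, "ry": 0, "rz": 0, "gripper": 1}, {"tx": 0, "ty": 0, "tz": -0.1, "rx": 0, "ry": 0, "rz": 0, "gripper": 1}, {"tx": 0, "ty": 0, "tz": -0.12, "rx": 0, "ry": 0, "rz": 0, "gripper": 1}, {"tx": 0, "ty": 0, "tz": -0.12, "rx": 0, "ry": 0, "rz": 0, "gripper": 1}, {"tx": 0, "ty": 0, "tz": 0, "rx": 0, "ry": 0, "rz": 0, "gripper": 1}]}}

```text
time_s: 4.2
ee_pos: [443.4, -307.6, 193.6]
ee_rot: [180.0, 0.7, 144.3]
force: [-0.6, 0.3, -4.1]
gripper_width: 63.2
gripper_force: 30.0
```

Run:
```python
from h import *
x=108; c=np.array([.9603,.2790])*x+[501,266]
plan(*c,190,196.2); print(env.state()['force'],env.state()['gripper_force'])
```

```text
t 4.2 pos [ 443.4 -307.6  193.6] rot [180.    0.7 144.3] W 63.2 
 shift units [0.4427 1.1689 0.0026] turn units [-0.009  0.021 -1.73 ]
 n rows 11.362951417862527 5.190536024762415
[-0.59379762  0.2702238  -4.13081609] 29.998855590820312
```

{"method": "send_rows", "body": {"motion": [{"tx": 0.0369, "ty": 0.0974, "tz": 0, "rx": 0, "ry": 0, "rz": 0, "gripper": 1}, {"tx": 0.0369, "ty": 0.0974, "tz": 0, "rx": 0, "ry": 0, "rz": 0, "gripper": 1}, {"tx": 0.0369, "ty": 0.0974, "tz": 0, "rx": 0, "ry": 0, "rz": 0, "gripper": 1}, {"tx": 0.0369, "ty": 0.0974, "tz": 0, "rx": 0, "ry": 0, "rz": 0, "gripper": 1}, {"tx": 0.0369, "ty": 0.0974, "tz": 0, "rx": 0, "ry": 0, "rz": 0, "gripper": 1}, {"tx": 0.0369, "ty": 0.0974, "tz": 0, "rx": 0, "ry": 0, "rz": 0, "gripper": 1}, {"tx": 0.0369, "ty": 0.0974, "tz": 0, "rx": 0, "ry": 0, "rz": 0, "gripper": 1}, {"tx": 0.0369, "ty": 0.0974, "tz": 0, "rx": 0, "ry": 0, "rz": 0, "gripper": 1}, {"tx": 0.0369, "ty": 0.0974, "tz": 0, "rx": 0, "ry": 0, "rz": 0, "gripper": 1}, {"tx": 0.0369, "ty": 0.0974, "tz": 0, "rx": 0, "ry": 0, "rz": 0, "gripper": 1}, {"tx": 0.0369, "ty": 0.0974, "tz": 0, "rx": 0, "ry": 0, "rz": 0, "gripper": 1}, {"tx": 0.0369, "ty": 0.0974, "tz": 0, "rx": 0, "ry": 0, "rz": 0, "gripper": 1}]}}

```text
time_s: 5.7
ee_pos: [601.1, 298.9, 185.9]
ee_rot: [-179.8, -0.1, 144.3]
force: [0.9, -0.6, -3.1]
gripper_width: 63.4
gripper_force: 30.0
```

{"method": "send_rows", "body": {"motion": [{"tx": 0, "ty": 0, "tz": 0.06, "rx": 0, "ry": 0, "rz": -0.288, "gripper": 1}, {"tx": 0, "ty": 0, "tz": 0.06, "rx": 0, "ry": 0, "rz": -0.288, "gripper": 1}, {"tx": 0, "ty": 0, "tz": 0.06, "rx": 0, "ry": 0, "rz": -0.288, "gripper": 1}, {"tx": 0, "ty": 0, "tz": 0.06, "rx": 0, "ry": 0, "rz": -0.288, "gripper": 1}, {"tx": 0, "ty": 0, "tz": 0, "rx": 0, "ry": 0, "rz": -0.288, "gripper": 1}, {"tx": 0, "ty": 0, "tz": 0, "rx": 0, "ry": 0, "rz": -0.288, "gripper": 1}, {"tx": 0, "ty": 0, "tz": 0, "rx": 0, "ry": 0, "rz": 0, "gripper": 1}]}}

```text
time_s: 6.58
ee_pos: [600.8, 297.2, 66.2]
ee_rot: [-180.0, -0.2, -164.0]
force: [-0.6, 0.1, -2.3]
gripper_width: 63.6
gripper_force: 30.0
```

Run:
```python
from h import *
c=np.array([.9603,.2790])*108+[501,266]
plan(*c,10,196.2); g=cam('scene'); np.save('scene2.npy',g,allow_pickle=True)
u,v=proj(g,[[*c,40]])[0].astype(int); save('near2',g['frame'][max(v-70,0):v+70,u-90:u+90],3.5)
```

```text
t 6.575 pos [600.8 297.2  66.2] rot [-180.    -0.2 -164. ] W 63.6 
 shift units [-0.0073 -0.0041  0.1124] turn units [-0.001 -0.007 -0.005]
 n rows 1.0250514286522057 0.027150169668755452
```

View pics/near2.png

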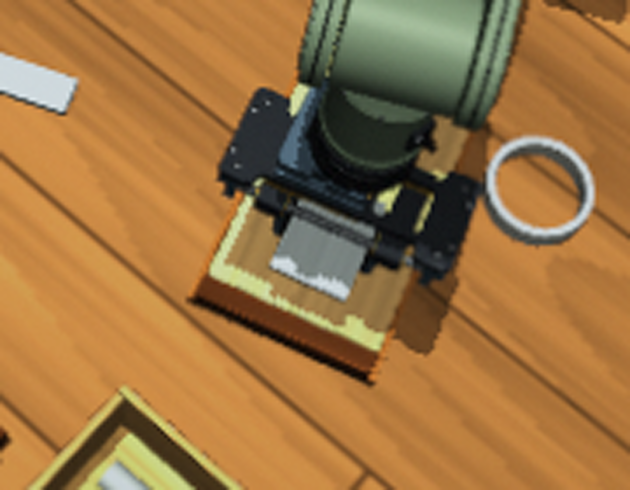

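The crop shows plate1 (320,255) held level above the floor, just in front of the stop and in line with the tray. Lowering it and pushing it lightly against the stop.

{"method": "send_rows", "body": {"motion": [{"tx": -0.004, "ty": -0.004, "tz": 0.06, "rx": 0, "ry": 0, "rz": 0, "gripper": 1}, {"tx": -0.003, "ty": 0, "tz": 0.052, "rx": 0, "ry": 0, "rz": 0, "gripper": 1}, {"tx": -0.004, "ty": 0, "tz": 0, "rx": 0, "ry": 0, "rz": 0, "gripper": 1}, {"tx": -0.005, "ty": 0, "tz": 0, "rx": 0, "ry": 0, "rz": 0, "gripper": 1}, {"tx": -0.004, "ty": 0, "tz": 0, "rx": 0, "ry": 0, "rz": 0, "gripper": 1}]}}

```text
time_s: 7.25
ee_pos: [612.0, 298.5, 12.9]
ee_rot: [180.0, -0.1, -163.9]
force: [-3.3, -1.0, -1.6]
gripper_width: 63.6
gripper_force: 30.0
```

Run:
```python
from h import *
s=env.state(); d=(s['ee_pos'][:2]-[501,266]); a=np.radians(16.2); print('tray xy',d@[np.cos(a),np.sin(a)],d@[-np.sin(a),np.cos(a)],s['ee_pos'],s['ee_rot'],s['force'])
```

```text
tray xy 115.67014952450448 0.21447985502843356 [612.01747624 298.4769066   12.898247  ] [ 1.79991043e+02 -5.07996226e-02 -1.63879179e+02] [-3.30548121 -0.96692709 -1.60657776]
```

{"method": "send_rows", "body": {"motion": [{"tx": 0.003, "ty": 0, "tz": 0.005, "rx": 0, "ry": 0, "rz": 0, "gripper": 1}, {"tx": 0, "ty": 0, "tz": 0.004, "rx": 0, "ry": 0, "rz": 0, "gripper": 1}, {"tx": 0, "ty": 0, "tz": 0, "rx": 0, "ry": 0, "rz": 0, "gripper": -1}, {"tx": 0, "ty": 0, "tz": 0, "rx": 0, "ry": 0, "rz": 0, "gripper": -1}, {"tx": 0, "ty": 0, "tz": 0, "rx": 0, "ry": 0, "rz": 0, "gripper": -1}, {"tx": 0, "ty": 0, "tz": -0.06, "rx": 0, "ry": 0, "rz": 0, "gripper": -1}, {"tx": 0, "ty": 0, "tz": -0.12, "rx": 0, "ry": 0, "rz": 0, "gripper": -1}, {"tx": 0, "ty": 0, "tz": -0.12, "rx": 0, "ry": 0, "rz": 0, "gripper": -1}, {"tx": 0, "ty": 0, "tz": -0.08, "rx": 0, "ry": 0, "rz": 0, "gripper": -1}]}}

```text
time_s: 8.38
ee_pos: [611.7, 298.4, 201.3]
ee_rot: [180.0, 0.3, -163.9]
force: [0.7, -0.6, -0.6]
gripper_width: 91.1
gripper_force: 0.0
```

Run:
```python
from h import *
plan(617,-287,195,25.4)
```

```text
t 8.375 pos [611.7 298.4 201.3] rot [ 180.     0.3 -163.9] W 91.1 
 shift units [ 0.3154 -1.1277  0.0103] turn units [ 1.400e-02 -1.000e-03  5.691e+00]
 n rows 10.64531300045817 17.07373401235401
```

{"method": "send_rows", "body": {"motion": [{"tx": 0.0287, "ty": -0.1025, "tz": 0, "rx": 0, "ry": 0, "rz": 0, "gripper": -1}, {"tx": 0.0287, "ty": -0.1025, "tz": 0, "rx": 0, "ry": 0, "rz": 0, "gripper": -1}, {"tx": 0.0287, "ty": -0.1025, "tz": 0, "rx": 0, "ry": 0, "rz": 0, "gripper": -1}, {"tx": 0.0287, "ty": -0.1025, "tz": 0, "rx": 0, "ry": 0, "rz": 0, "gripper": -1}, {"tx": 0.0287, "ty": -0.1025, "tz": 0, "rx": 0, "ry": 0, "rz": 0, "gripper": -1}, {"tx": 0.0287, "ty": -0.1025, "tz": 0, "rx": 0, "ry": 0, "rz": 0, "gripper": -1}, {"tx": 0.0287, "ty": -0.1025, "tz": 0, "rx": 0, "ry": 0, "rz": 0, "gripper": -1}, {"tx": 0.0287, "ty": -0.1025, "tz": 0, "rx": 0, "ry": 0, "rz": 0, "gripper": -1}, {"tx": 0.0287, "ty": -0.1025, "tz": 0, "rx": 0, "ry": 0, "rz": 0, "gripper": -1}, {"tx": 0.0287, "ty": -0.1025, "tz": 0, "rx": 0, "ry": 0, "rz": 0, "gripper": -1}, {"tx": 0.0287, "ty": -0.1025, "tz": 0, "rx": 0, "ry": 0, "rz": 0, "gripper": -1}]}}

```text
time_s: 9.75
ee_pos: [615.9, -289.1, 197.7]
ee_rot: [-180.0, 0.0, -163.9]
force: [0.1, -0.4, 0.5]
gripper_width: 91.0
gripper_force: 0.0
```

{"method": "send_rows", "body": {"motion": [{"tx": 0, "ty": 0, "tz": 0, "rx": 0, "ry": 0, "rz": 0.335, "gripper": -1}, {"tx": 0, "ty": 0, "tz": 0, "rx": 0, "ry": 0, "rz": 0.335, "gripper": -1}, {"tx": 0, "ty": 0, "tz": 0, "rx": 0, "ry": 0, "rz": 0.335, "gripper": -1}, {"tx": 0, "ty": 0, "tz": 0, "rx": 0, "ry": 0, "rz": 0.335, "gripper": -1}, {"tx": 0, "ty": 0, "tz": 0, "rx": 0, "ry": 0, "rz": 0.335, "gripper": -1}, {"tx": 0, "ty": 0, "tz": 0, "rx": 0, "ry": 0, "rz": 0.335, "gripper": -1}, {"tx": 0, "ty": 0, "tz": 0, "rx": 0, "ry": 0, "rz": 0.335, "gripper": -1}, {"tx": 0, "ty": 0, "tz": 0, "rx": 0, "ry": 0, "rz": 0.335, "gripper": -1}, {"tx": 0, "ty": 0, "tz": 0, "rx": 0, "ry": 0, "rz": 0.335, "gripper": -1}, {"tx": 0, "ty": 0, "tz": 0, "rx": 0, "ry": 0, "rz": 0.335, "gripper": -1}, {"tx": 0, "ty": 0, "tz": 0, "rx": 0, "ry": 0, "rz": 0.335, "gripper": -1}, {"tx": 0, "ty": 0, "tz": 0, "rx": 0, "ry": 0, "rz": 0.335, "gripper": -1}]}}

```text
time_s: 11.25
ee_pos: [616.0, -287.3, 197.6]
ee_rot: [180.0, -0.0, 75.2]
force: [0.1, -0.4, -0.1]
gripper_width: 91.2
gripper_force: 0.0
```

{"method": "send_rows", "body": {"motion": [{"tx": 0, "ty": 0, "tz": 0.05, "rx": 0, "ry": 0, "rz": 0.335, "gripper": -1}, {"tx": 0, "ty": 0, "tz": 0.05, "rx": 0, "ry": 0, "rz": 0.335, "gripper": -1}, {"tx": 0, "ty": 0, "tz": 0.05, "rx": 0, "ry": 0, "rz": 0.335, "gripper": -1}, {"tx": 0, "ty": 0, "tz": 0.05, "rx": 0, "ry": 0, "rz": 0.335, "gripper": -1}, {"tx": 0, "ty": 0, "tz": 0.05, "rx": 0, "ry": 0, "rz": 0.331, "gripper": -1}, {"tx": 0, "ty": 0, "tz": 0, "rx": 0, "ry": 0, "rz": 0, "gripper": -1}]}}

```text
time_s: 12.0
ee_pos: [614.7, -286.7, 70.4]
ee_rot: [-179.8, 0.2, 25.5]
force: [-0.9, 0.5, 0.9]
gripper_width: 91.0
gripper_force: 0.0
```

Run:
```python
from h import *
plan(617,-287,2.5,25.4)
# check plate1 placement from top and scene
for n in('top','scene'):
    g=cam(n); im=g['frame']; big=cv2.resize(im,None,fx=4,fy=4,interpolation=cv2.INTER_CUBIC);hb=cv2.cvtColor(big,cv2.COLOR_RGB2HSV)
    m=((hb[...,1]<60)&(hb[...,2]>110)).astype(np.uint8); lab=cv2.connectedComponents(m)[1]
    u,v=(proj(g,[[608.6,297.2,12]])[0]*4).astype(int)
    c=max(cv2.findContours((lab==lab[v,u]).astype(np.uint8),0,1)[0],key=cv2.contourArea).reshape(-1,2)
    P=ray2z(g,(c+.5)/4-.5,12.)[:,:2].astype(np.float32); r=cv2.minAreaRect(P); print(n,r)
```

```text
t 12.0 pos [ 614.7 -286.7   70.4] rot [-179.8    0.2   25.5] W 91.0 
 shift units [0.0043 0.0031 0.1358] turn units [-0.007  0.005  0.004]
 n rows 1.2356632525128304 0.029298631000073426
top ((502.98345947265625, 263.44732666015625), (317.78094482421875, 146.46194458007812), 16.118371963500977)
scene ((608.0332641601562, 299.2952575683594), (87.91040802001953, 66.00531768798828), 16.44037437438965)
```

{"method": "send_rows", "body": {"motion": [{"tx": 0.004, "ty": 0.003, "tz": 0.09, "rx": 0, "ry": 0, "rz": 0, "gripper": -1}, {"tx": 0, "ty": 0, "tz": 0.046, "rx": 0, "ry": 0, "rz": 0, "gripper": -1}, {"tx": 0, "ty": 0, "tz": 0, "rx": 0, "ry": 0, "rz": 0, "gripper": 1}, {"tx": 0, "ty": 0, "tz": 0, "rx": 0, "ry": 0, "rz": 0, "gripper": 1}, {"tx": 0, "ty": 0, "tz": 0, "rx": 0, "ry": 0, "rz": 0, "gripper": 1}, {"tx": 0, "ty": 0, "tz": 0, "rx": 0, "ry": 0, "rz": 0, "gripper": 1}, {"tx": 0, "ty": 0, "tz": 0, "rx": 0, "ry": 0, "rz": 0, "gripper": 1}], "grip_force": 30}}

```text
time_s: 12.98
ee_pos: [618.8, -287.6, 5.7]
ee_rot: [180.0, -0.1, 25.4]
force: [-0.7, 2.4, 5.1]
gripper_width: 53.1
gripper_force: 30.0
```

Only about 2 mm of the plate edge is gripped, because the tip is at z 5.7. Regripping lower.

{"method": "send_rows", "body": {"motion": [{"tx": 0, "ty": 0, "tz": 0, "rx": 0, "ry": 0, "rz": 0, "gripper": 0}, {"tx": 0, "ty": 0, "tz": 0, "rx": 0, "ry": 0, "rz": 0, "gripper": -0.4}, {"tx": 0, "ty": 0, "tz": 0, "rx": 0, "ry": 0, "rz": 0, "gripper": -0.4}]}}

```text
time_s: 13.35
ee_pos: [618.4, -287.9, 4.3]
ee_rot: [180.0, 0.0, 25.4]
force: [0.8, 0.3, 0.7]
gripper_width: 63.6
gripper_force: 0.0
```

{"method": "send_rows", "body": {"motion": [{"tx": 0, "ty": 0, "tz": 0.005, "rx": 0, "ry": 0, "rz": 0, "gripper": -0.4}, {"tx": 0, "ty": 0, "tz": 0, "rx": 0, "ry": 0, "rz": 0, "gripper": 1}, {"tx": 0, "ty": 0, "tz": 0, "rx": 0, "ry": 0, "rz": 0, "gripper": 1}, {"tx": 0, "ty": 0, "tz": 0, "rx": 0, "ry": 0, "rz": 0, "gripper": 1}]}}

```text
time_s: 13.85
ee_pos: [618.3, -287.8, 1.5]
ee_rot: [-180.0, 0.0, 25.4]
force: [0.2, -0.1, -2.2]
gripper_width: 53.4
gripper_force: 30.0
```

{"method": "send_rows", "body": {"motion": [{"tx": 0, "ty": 0, "tz": -0.03, "rx": 0, "ry": 0, "rz": 0, "gripper": 1}, {"tx": 0, "ty": 0, "tz": -0.1, "rx": 0, "ry": 0, "rz": 0, "gripper": 1}, {"tx": 0, "ty": 0, "tz": -0.12, "rx": 0, "ry": 0, "rz": 0, "gripper": 1}, {"tx": 0, "ty": 0, "tz": -0.12, "rx": 0, "ry": 0, "rz": 0, "gripper": 1}, {"tx": 0, "ty": 0, "tz": 0, "rx": 0, "ry": 0, "rz": 0, "gripper": 1}]}}

```text
time_s: 14.48
ee_pos: [621.4, -289.2, 194.7]
ee_rot: [179.4, -0.5, 25.4]
force: [0.9, -1.2, -3.9]
gripper_width: 53.7
gripper_force: 30.0
```

Run:
```python
from h import *
c=np.array([.9603,.2790])*54+[501,266]
plan(*c,190,16.2)
```

```text
t 14.475 pos [ 621.4 -289.2  194.7] rot [179.4  -0.5  25.4] W 53.7 
 shift units [ 3.656e-01 -1.089e+00  9.000e-04] turn units [ 0.019 -0.019  0.307]
 n rows 10.442752139701527 0.9245795223374067
```

{"method": "send_rows", "body": {"motion": [{"tx": 0.0332, "ty": -0.099, "tz": 0, "rx": 0, "ry": 0, "rz": 0, "gripper": 1}, {"tx": 0.0332, "ty": -0.099, "tz": 0, "rx": 0, "ry": 0, "rz": 0, "gripper": 1}, {"tx": 0.0332, "ty": -0.099, "tz": 0, "rx": 0, "ry": 0, "rz": 0, "gripper": 1}, {"tx": 0.0332, "ty": -0.099, "tz": 0, "rx": 0, "ry": 0, "rz": 0, "gripper": 1}, {"tx": 0.0332, "ty": -0.099, "tz": 0, "rx": 0, "ry": 0, "rz": 0, "gripper": 1}, {"tx": 0.0332, "ty": -0.099, "tz": 0, "rx": 0, "ry": 0, "rz": 0, "gripper": 1}, {"tx": 0.0332, "ty": -0.099, "tz": 0, "rx": 0, "ry": 0, "rz": 0, "gripper": 1}, {"tx": 0.0332, "ty": -0.099, "tz": 0, "rx": 0, "ry": 0, "rz": 0, "gripper": 1}, {"tx": 0.0332, "ty": -0.099, "tz": 0, "rx": 0, "ry": 0, "rz": 0, "gripper": 1}, {"tx": 0.0332, "ty": -0.099, "tz": 0, "rx": 0, "ry": 0, "rz": 0, "gripper": 1}, {"tx": 0.0332, "ty": -0.099, "tz": 0, "rx": 0, "ry": 0, "rz": 0, "gripper": 1}]}}

```text
time_s: 15.85
ee_pos: [548.4, 283.5, 185.7]
ee_rot: [180.0, 0.2, 25.4]
force: [1.5, 0.6, -2.5]
gripper_width: 53.7
gripper_force: 30.0
```

{"method": "send_rows", "body": {"motion": [{"tx": 0, "ty": 0, "tz": 0.08, "rx": 0, "ry": 0, "rz": 0.307, "gripper": 1}, {"tx": 0, "ty": 0, "tz": 0.1, "rx": 0, "ry": 0, "rz": 0, "gripper": 1}, {"tx": 0, "ty": 0, "tz": 0.06, "rx": 0, "ry": 0, "rz": 0, "gripper": 1}, {"tx": 0, "ty": 0, "tz": 0, "rx": 0, "ry": 0.267, "rz": 0, "gripper": 1}, {"tx": 0, "ty": 0, "tz": 0, "rx": 0, "ry": 0, "rz": 0, "gripper": 1}, {"tx": 0, "ty": 0, "tz": 0, "rx": 0, "ry": 0, "rz": 0, "gripper": 1}]}}

```text
time_s: 16.6
ee_pos: [550.6, 282.8, 67.7]
ee_rot: [-180.0, -8.0, 16.2]
force: [0.6, 0.1, -3.1]
gripper_width: 53.8
gripper_force: 30.0
```

```bash
cat >> h.py <<'E'
def tray(xt=None,yt=0,z=None,tilt=8,yaw=16.2):
    # desired tilted TCP pose, tray xy; print tool-frame shift
    s=env.state(); a=np.radians(16.2); u=np.array([np.cos(a),np.sin(a)]); v=np.array([-u[1],u[0]]); d=s['ee_pos'][:2]-[501,266]
    R=Ro.from_euler('xyz',s['ee_rot'],degrees=True).as_matrix()
    T=Ro.from_euler('xyz',[180,0,yaw],degrees=True)*Ro.from_rotvec([0,np.radians(tilt),0])
    w=np.degrees(Ro.from_matrix(R.T@T.as_matrix()).as_rotvec())
    print('t',s['time_s'],'tray xyz',d@u,d@v,s['ee_pos'][2],'rot',s['ee_rot'].round(1),'W',s['gripper_width'],'F',s['force'].round(1))
    if xt is not None: print(' shift',(R.T@(np.r_[np.array([501,266])+xt*u+yt*v,z]-s['ee_pos'])/500).round(4),'turn',(w/30).round(3))
E
python3 - <<'E'
from h import *
tray(54,0,14.5)
g=cam('scene'); u,v=proj(g,[[550,280,40]])[0].astype(int); save('near3',g['frame'][max(v-70,0):v+70,u-90:u+90],3.5)
E
```

```text
t 16.6 tray xyz 52.308595613239916 2.3108071874743663 67.65754277171983 rot [-180.    -8.    16.2] W 53.84599909589458 F [ 0.6  0.1 -3.1]
 shift [-0.0115  0.0047  0.1057] turn [-0.001 -0.001 -0.   ]
```

View pics/near3.png

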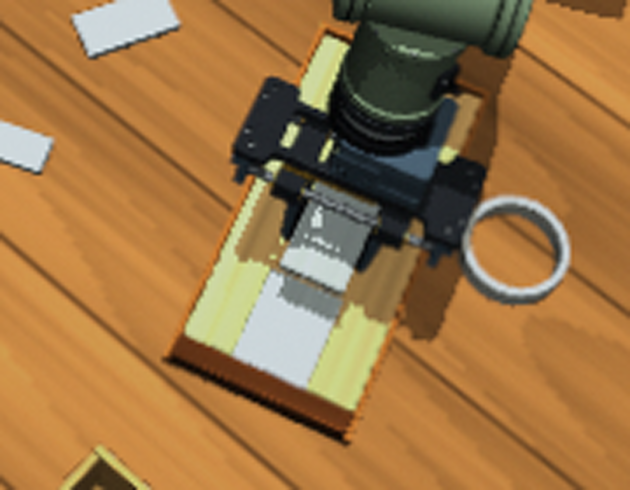

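The crop shows plate1 (283,325) flat against the stop and plate2 held tipped above its -x edge, with the stop-side end up. Lowering.

{"method": "send_rows", "body": {"motion": [{"tx": -0.006, "ty": 0.0047, "tz": 0.06, "rx": 0, "ry": 0, "rz": 0, "gripper": 1}, {"tx": -0.0055, "ty": 0, "tz": 0.047, "rx": 0, "ry": 0, "rz": 0, "gripper": 1}, {"tx": 0, "ty": 0, "tz": 0, "rx": 0, "ry": 0, "rz": 0, "gripper": 1}, {"tx": 0, "ty": 0, "tz": 0, "rx": 0, "ry": 0, "rz": 0, "gripper": 1}]}}

```text
time_s: 17.15
ee_pos: [553.2, 281.0, 14.1]
ee_rot: [-180.0, -8.1, 16.2]
force: [0.5, -0.7, -3.8]
gripper_width: 53.8
gripper_force: 30.0
```

Run:
```python
from h import *
tray(54,0,12.5)
```

```text
t 17.15 tray xyz 54.30018350188088 -0.14723149750146705 14.126215810464686 rot [-180.    -8.1   16.2] W 53.7563091596152 F [ 0.5 -0.7 -3.8]
 shift [-0.0011 -0.0003  0.0031] turn [-0.001 -0.003 -0.001]
```

{"method": "send_rows", "body": {"motion": [{"tx": 0, "ty": 0, "tz": 0.004, "rx": 0, "ry": 0, "rz": 0, "gripper": 1}, {"tx": 0, "ty": 0, "tz": 0, "rx": 0, "ry": 0, "rz": 0, "gripper": 1}, {"tx": 0, "ty": 0, "tz": 0, "rx": 0, "ry": 0, "rz": 0, "gripper": -1}, {"tx": 0, "ty": 0, "tz": 0, "rx": 0, "ry": 0, "rz": 0, "gripper": -1}, {"tx": 0, "ty": 0, "tz": 0, "rx": 0, "ry": 0, "rz": 0, "gripper": -1}, {"tx": 0, "ty": 0, "tz": -0.06, "rx": 0, "ry": 0, "rz": 0, "gripper": -1}, {"tx": 0, "ty": 0, "tz": -0.12, "rx": 0, "ry": 0, "rz": 0, "gripper": -1}, {"tx": 0, "ty": 0, "tz": -0.1, "rx": 0, "ry": -0.267, "rz": 0, "gripper": -1}, {"tx": 0, "ty": 0, "tz": 0, "rx": 0, "ry": 0, "rz": 0, "gripper": -1}]}}

```text
time_s: 18.27
ee_pos: [538.2, 277.0, 151.4]
ee_rot: [-179.9, -1.1, 16.2]
force: [0.4, 0.0, -0.9]
gripper_width: 91.3
gripper_force: 0.0
```

Run:
```python
from h import *
plan(480.5,10,100,-26.4)
```

```text
t 18.275 pos [538.2 277.  151.4] rot [-179.9   -1.1   16.2] W 91.3 
 shift units [-0.2613  0.481   0.0971] turn units [-0.016 -0.033  1.418]
 n rows 5.054328596183961 4.256900133507844
```

{"method": "send_rows", "body": {"motion": [{"tx": -0.0523, "ty": 0.0962, "tz": 0.01, "rx": 0, "ry": 0, "rz": 0, "gripper": -1}, {"tx": -0.0523, "ty": 0.0962, "tz": 0.02, "rx": 0, "ry": 0, "rz": 0, "gripper": -1}, {"tx": -0.0523, "ty": 0.0962, "tz": 0.02, "rx": 0, "ry": 0, "rz": 0, "gripper": -1}, {"tx": -0.0523, "ty": 0.0962, "tz": 0.02, "rx": 0, "ry": 0, "rz": 0, "gripper": -1}, {"tx": -0.0523, "ty": 0.0962, "tz": 0.02, "rx": 0, "ry": 0, "rz": 0, "gripper": -1}, {"tx": 0, "ty": 0, "tz": 0.02, "rx": 0, "ry": 0, "rz": 0.2836, "gripper": -1}, {"tx": 0, "ty": 0, "tz": 0.02, "rx": 0, "ry": 0, "rz": 0.2836, "gripper": -1}, {"tx": 0, "ty": 0, "tz": 0.02, "rx": 0, "ry": 0, "rz": 0.2836, "gripper": -1}, {"tx": 0, "ty": 0, "tz": 0.02, "rx": 0, "ry": 0, "rz": 0.2836, "gripper": -1}, {"tx": 0, "ty": 0, "tz": 0, "rx": 0, "ry": 0, "rz": 0.2836, "gripper": -1}, {"tx": 0, "ty": 0, "tz": 0, "rx": 0, "ry": 0, "rz": 0, "gripper": -1}]}}

```text
time_s: 19.65
ee_pos: [475.5, 8.1, 59.6]
ee_rot: [-179.7, -0.3, -26.3]
force: [-0.0, -0.4, 0.4]
gripper_width: 91.4
gripper_force: 0.0
```

Run:
```python
from h import *
plan(480.5,10,1,-26.4)
g=cam('scene'); u,v=proj(g,[[540,280,20]])[0].astype(int); save('near4',g['frame'][max(v-50,0):v+50,u-70:u+70],4)
g=cam('top'); u,v=proj(g,[[501,266,10]])[0]; im=g['frame']
big=cv2.resize(im,None,fx=4,fy=4,interpolation=cv2.INTER_CUBIC);hb=cv2.cvtColor(big,cv2.COLOR_RGB2HSV)
```

```text
t 19.65 pos [475.5   8.1  59.6] rot [-179.7   -0.3  -26.3] W 91.4 
 shift units [ 0.0066 -0.0072  0.1172] turn units [-0.009 -0.01   0.005]
 n rows 1.06950192786458 0.04291604815940843
```

View pics/near4.png

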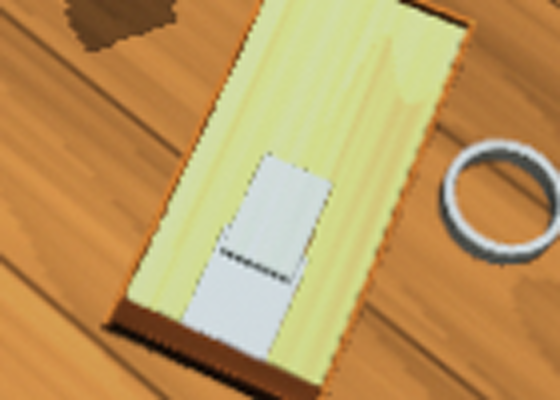

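The crop shows plate2's dark stop-side end (255,265) lying on plate1, its other end (300,170) on the floor and the row straight. Now plate3.

{"method": "send_rows", "body": {"motion": [{"tx": 0.0066, "ty": -0.0072, "tz": 0.08, "rx": 0, "ry": 0, "rz": 0, "gripper": -0.4}, {"tx": 0, "ty": 0, "tz": 0.036, "rx": 0, "ry": 0, "rz": 0, "gripper": -0.4}, {"tx": 0, "ty": 0, "tz": 0, "rx": 0, "ry": 0, "rz": 0, "gripper": -0.4}, {"tx": 0, "ty": 0, "tz": 0, "rx": 0, "ry": 0, "rz": 0, "gripper": -0.4}], "grip_force": 30}}

```text
time_s: 20.25
ee_pos: [481.5, 10.0, 2.6]
ee_rot: [-179.7, -0.4, -26.3]
force: [0.8, 0.3, -0.0]
gripper_width: 64.1
gripper_force: 0.0
```

{"method": "send_rows", "body": {"motion": [{"tx": 0, "ty": 0, "tz": 0.001, "rx": 0, "ry": 0, "rz": 0, "gripper": 1}, {"tx": 0, "ty": 0, "tz": 0, "rx": 0, "ry": 0, "rz": 0, "gripper": 1}, {"tx": 0, "ty": 0, "tz": 0, "rx": 0, "ry": 0, "rz": 0, "gripper": 1}, {"tx": 0, "ty": 0, "tz": 0, "rx": 0, "ry": 0, "rz": 0, "gripper": 1}]}}

```text
time_s: 20.75
ee_pos: [481.5, 9.9, 2.3]
ee_rot: [-179.7, -0.4, -26.3]
force: [-0.0, -0.9, 2.8]
gripper_width: 43.6
gripper_force: 30.0
```

{"method": "send_rows", "body": {"motion": [{"tx": 0, "ty": 0, "tz": -0.03, "rx": 0, "ry": 0, "rz": 0, "gripper": 1}, {"tx": 0, "ty": 0, "tz": -0.1, "rx": 0, "ry": 0, "rz": 0, "gripper": 1}, {"tx": 0, "ty": 0, "tz": -0.07, "rx": 0, "ry": 0, "rz": 0, "gripper": 1}, {"tx": 0, "ty": 0, "tz": 0, "rx": 0, "ry": 0, "rz": -0.2836, "gripper": 1}, {"tx": 0, "ty": 0, "tz": 0, "rx": 0, "ry": 0, "rz": -0.2836, "gripper": 1}, {"tx": 0, "ty": 0, "tz": 0, "rx": 0, "ry": 0, "rz": -0.2836, "gripper": 1}, {"tx": 0, "ty": 0, "tz": 0, "rx": 0, "ry": 0, "rz": -0.2836, "gripper": 1}, {"tx": 0, "ty": 0, "tz": 0, "rx": 0, "ry": 0, "rz": -0.2836, "gripper": 1}, {"tx": 0, "ty": 0, "tz": 0, "rx": 0, "ry": 0, "rz": 0, "gripper": 1}]}}

```text
time_s: 21.88
ee_pos: [480.3, 9.9, 101.7]
ee_rot: [-180.0, -0.4, 16.1]
force: [-0.4, -0.3, -2.0]
gripper_width: 43.8
gripper_force: 30.0
```

Run:
```python
from h import *
c=np.array([.9603,.2790])*-4+[501,266]
plan(*c,70,16.2)
```

```text
t 21.875 pos [480.3   9.9 101.7] rot [-180.    -0.4   16.1] W 43.8 
 shift units [ 0.1732 -0.4807  0.0647] turn units [-0.    -0.015 -0.004]
 n rows 4.682533267810085 0.0454378519121703
```

{"method": "send_rows", "body": {"motion": [{"tx": 0.0346, "ty": -0.0961, "tz": 0, "rx": 0, "ry": 0, "rz": 0, "gripper": 1}, {"tx": 0.0346, "ty": -0.0961, "tz": 0, "rx": 0, "ry": 0, "rz": 0, "gripper": 1}, {"tx": 0.0346, "ty": -0.0961, "tz": 0, "rx": 0, "ry": 0, "rz": 0, "gripper": 1}, {"tx": 0.0346, "ty": -0.0961, "tz": 0.03, "rx": 0, "ry": 0, "rz": 0, "gripper": 1}, {"tx": 0.0346, "ty": -0.0961, "tz": 0.03, "rx": 0, "ry": 0, "rz": 0, "gripper": 1}, {"tx": 0, "ty": 0, "tz": 0, "rx": 0, "ry": 0.282, "rz": 0, "gripper": 1}, {"tx": 0, "ty": 0, "tz": 0, "rx": 0, "ry": 0, "rz": 0, "gripper": 1}, {"tx": 0, "ty": 0, "tz": 0, "rx": 0, "ry": 0, "rz": 0, "gripper": 1}]}}

```text
time_s: 22.88
ee_pos: [498.0, 264.8, 73.5]
ee_rot: [-180.0, -9.0, 16.1]
force: [-0.4, 0.8, -1.9]
gripper_width: 43.5
gripper_force: 30.0
```

Run:
```python
from h import *
tray(-4,0,15)
```

```text
t 22.875 tray xyz -3.1993713366401946 -0.3140735226750042 73.51078349939661 rot [-180.    -9.    16.1] W 43.4895528912214 F [-0.4  0.8 -1.9]
 shift [-0.0198 -0.0006  0.1153] turn [ 0.    -0.032 -0.004]
```

{"method": "send_rows", "body": {"motion": [{"tx": -0.01, "ty": 0, "tz": 0.06, "rx": 0, "ry": -0.032, "rz": 0, "gripper": 1}, {"tx": -0.01, "ty": 0, "tz": 0.055, "rx": 0, "ry": 0, "rz": 0, "gripper": 1}, {"tx": 0, "ty": 0, "tz": 0, "rx": 0, "ry": 0, "rz": 0, "gripper": 1}, {"tx": 0, "ty": 0, "tz": 0, "rx": 0, "ry": 0, "rz": 0, "gripper": 1}]}}

```text
time_s: 23.38
ee_pos: [497.0, 264.3, 15.4]
ee_rot: [180.0, -8.1, 16.1]
force: [0.6, -0.1, -1.1]
gripper_width: 43.4
gripper_force: 30.0
```

Run:
```python
from h import *
tray(-4,0,13)
```

```text
t 23.375 tray xyz -4.353139080320475 -0.5206860712634048 15.406356085495416 rot [180.   -8.1  16.1] W 43.4314931358022 F [ 0.6 -0.1 -1.1]
 shift [ 0.     -0.001   0.0049] turn [ 0.    -0.002 -0.003]
```

{"method": "send_rows", "body": {"motion": [{"tx": 0, "ty": 0, "tz": 0.005, "rx": 0, "ry": 0, "rz": 0, "gripper": 1}, {"tx": 0, "ty": 0, "tz": 0, "rx": 0, "ry": 0, "rz": 0, "gripper": 1}, {"tx": 0, "ty": 0, "tz": 0, "rx": 0, "ry": 0, "rz": 0, "gripper": -0.4}, {"tx": 0, "ty": 0, "tz": 0, "rx": 0, "ry": 0, "rz": 0, "gripper": -0.4}, {"tx": 0, "ty": 0, "tz": 0, "rx": 0, "ry": 0, "rz": 0, "gripper": -0.4}, {"tx": 0, "ty": 0, "tz": -0.06, "rx": 0, "ry": 0, "rz": 0, "gripper": -0.4}, {"tx": 0, "ty": 0, "tz": -0.12, "rx": 0, "ry": 0, "rz": 0, "gripper": -0.4}, {"tx": 0, "ty": 0, "tz": 0, "rx": 0, "ry": -0.27, "rz": 0, "gripper": -0.4}, {"tx": 0, "ty": 0, "tz": 0, "rx": 0, "ry": 0, "rz": 0, "gripper": -0.4}]}}

```text
time_s: 24.5
ee_pos: [486.3, 261.7, 101.8]
ee_rot: [-180.0, -0.1, 16.1]
force: [0.7, -0.2, -0.9]
gripper_width: 63.8
gripper_force: 0.0
```

Run:
```python
from h import *
plan(643,7.6,100,111.7)
```

```text
t 24.5 pos [486.3 261.7 101.8] rot [-1.80e+02 -1.00e-01  1.61e+01] W 63.8 
 shift units [0.1598 0.5753 0.0038] turn units [ 3.000e-03 -4.000e-03 -3.185e+00]
 n rows 5.42793923385156 9.556487140000474
```

{"method": "send_rows", "body": {"motion": [{"tx": 0.0266, "ty": 0.0959, "tz": 0, "rx": 0, "ry": 0, "rz": 0, "gripper": -0.5}, {"tx": 0.0266, "ty": 0.0959, "tz": 0, "rx": 0, "ry": 0, "rz": 0, "gripper": -0.5}, {"tx": 0.0266, "ty": 0.0959, "tz": 0, "rx": 0, "ry": 0, "rz": 0, "gripper": -0.5}, {"tx": 0.0266, "ty": 0.0959, "tz": 0, "rx": 0, "ry": 0, "rz": 0, "gripper": -0.5}, {"tx": 0.0266, "ty": 0.0959, "tz": 0, "rx": 0, "ry": 0, "rz": 0, "gripper": -0.5}, {"tx": 0.0266, "ty": 0.0959, "tz": 0, "rx": 0, "ry": 0, "rz": 0, "gripper": -0.5}, {"tx": 0, "ty": 0, "tz": 0, "rx": 0, "ry": 0, "rz": -0.3185, "gripper": -0.5}, {"tx": 0, "ty": 0, "tz": 0, "rx": 0, "ry": 0, "rz": -0.3185, "gripper": -0.5}, {"tx": 0, "ty": 0, "tz": 0, "rx": 0, "ry": 0, "rz": -0.3185, "gripper": -0.5}, {"tx": 0, "ty": 0, "tz": 0, "rx": 0, "ry": 0, "rz": -0.3185, "gripper": -0.5}, {"tx": 0, "ty": 0, "tz": 0, "rx": 0, "ry": 0, "rz": -0.3185, "gripper": -0.5}, {"tx": 0, "ty": 0, "tz": 0, "rx": 0, "ry": 0, "rz": -0.3185, "gripper": -0.5}]}}

```text
time_s: 26.0
ee_pos: [639.2, 6.9, 99.1]
ee_rot: [-179.8, 0.1, 73.8]
force: [-0.3, 0.5, -0.6]
gripper_width: 68.4
gripper_force: 0.0
```

{"method": "send_rows", "body": {"motion": [{"tx": 0, "ty": 0, "tz": 0.03, "rx": 0, "ry": 0, "rz": -0.3185, "gripper": -0.5}, {"tx": 0, "ty": 0, "tz": 0.03, "rx": 0, "ry": 0, "rz": -0.3185, "gripper": -0.5}, {"tx": 0, "ty": 0, "tz": 0.02, "rx": 0, "ry": 0, "rz": -0.3185, "gripper": -0.5}, {"tx": 0, "ty": 0, "tz": 0, "rx": 0, "ry": 0, "rz": -0.3185, "gripper": -0.5}, {"tx": 0, "ty": 0, "tz": 0, "rx": 0, "ry": 0, "rz": 0, "gripper": -0.5}, {"tx": 0, "ty": 0, "tz": 0, "rx": 0, "ry": 0, "rz": 0, "gripper": -0.5}]}}

```text
time_s: 26.75
ee_pos: [640.1, 6.9, 60.3]
ee_rot: [-179.8, 0.0, 111.6]
force: [0.5, -0.5, 0.3]
gripper_width: 68.1
gripper_force: 0.0
```

Run:
```python
from h import *
plan(643,7.6,2.5,111.7)
g=cam('scene'); u,v=proj(g,[[530,275,20]])[0].astype(int); save('near5',g['frame'][max(v-50,0):v+50,u-70:u+70],4)
```

```text
t 26.75 pos [640.1   6.9  60.3] rot [-179.8    0.   111.6] W 68.1 
 shift units [-0.0008  0.0063  0.1157] turn units [-0.005  0.    -0.004]
 n rows 1.053228247336864 0.019081642848477267
```

View pics/near5.png

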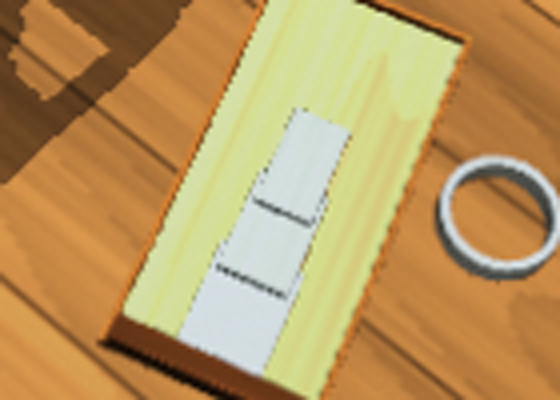

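The crop shows three plates in a straight row, with shingle edges at (252,282) and (287,212), so plate3 is in place. Now plate4.

{"method": "send_rows", "body": {"motion": [{"tx": 0, "ty": 0.006, "tz": 0.08, "rx": 0, "ry": 0, "rz": 0, "gripper": -0.5}, {"tx": 0, "ty": 0, "tz": 0.035, "rx": 0, "ry": 0, "rz": 0, "gripper": -0.5}, {"tx": 0, "ty": 0, "tz": 0, "rx": 0, "ry": 0, "rz": 0, "gripper": -0.5}, {"tx": 0, "ty": 0, "tz": 0, "rx": 0, "ry": 0, "rz": 0, "gripper": -0.5}], "grip_force": 30}}

```text
time_s: 27.3
ee_pos: [643.7, 7.8, 3.8]
ee_rot: [-179.9, 0.0, 111.7]
force: [0.0, -0.1, -0.1]
gripper_width: 68.5
gripper_force: 0.0
```

{"method": "send_rows", "body": {"motion": [{"tx": 0, "ty": 0, "tz": 0.004, "rx": 0, "ry": 0, "rz": 0, "gripper": 1}, {"tx": 0, "ty": 0, "tz": 0, "rx": 0, "ry": 0, "rz": 0, "gripper": 1}, {"tx": 0, "ty": 0, "tz": 0, "rx": 0, "ry": 0, "rz": 0, "gripper": 1}, {"tx": 0, "ty": 0, "tz": 0, "rx": 0, "ry": 0, "rz": 0, "gripper": 1}, {"tx": 0, "ty": 0, "tz": 0, "rx": 0, "ry": 0, "rz": 0, "gripper": 1}]}}

```text
time_s: 27.92
ee_pos: [643.3, 7.8, 1.6]
ee_rot: [-179.9, 0.0, 111.7]
force: [-0.6, 0.2, 1.7]
gripper_width: 33.6
gripper_force: 30.0
```

{"method": "send_rows", "body": {"motion": [{"tx": 0, "ty": 0, "tz": -0.03, "rx": 0, "ry": 0, "rz": 0, "gripper": 1}, {"tx": 0, "ty": 0, "tz": -0.1, "rx": 0, "ry": 0, "rz": 0, "gripper": 1}, {"tx": 0, "ty": 0, "tz": -0.07, "rx": 0, "ry": 0, "rz": 0, "gripper": 1}, {"tx": 0, "ty": 0, "tz": 0, "rx": 0, "ry": 0, "rz": -0.3125, "gripper": 1}, {"tx": 0, "ty": 0, "tz": 0, "rx": 0, "ry": 0, "rz": -0.3125, "gripper": 1}, {"tx": 0, "ty": 0, "tz": 0, "rx": 0, "ry": 0, "rz": -0.3125, "gripper": 1}, {"tx": 0, "ty": 0, "tz": 0, "rx": 0, "ry": 0, "rz": -0.3125, "gripper": 1}, {"tx": 0, "ty": 0, "tz": 0, "rx": 0, "ry": 0, "rz": -0.3125, "gripper": 1}, {"tx": 0, "ty": 0, "tz": 0, "rx": 0, "ry": 0, "rz": -0.3125, "gripper": 1}, {"tx": 0, "ty": 0, "tz": 0, "rx": 0, "ry": 0, "rz": -0.3125, "gripper": 1}, {"tx": 0, "ty": 0, "tz": 0, "rx": 0, "ry": 0, "rz": -0.3125, "gripper": 1}, {"tx": 0, "ty": 0, "tz": 0, "rx": 0, "ry": 0, "rz": -0.3125, "gripper": 1}]}}

```text
time_s: 29.42
ee_pos: [643.7, 8.0, 102.2]
ee_rot: [-180.0, -0.1, -163.6]
force: [-0.1, -0.3, -1.5]
gripper_width: 33.8
gripper_force: 30.0
```

Run:
```python
from h import *
c=np.array([.9603,.2790])*-62.5+[501,266]
plan(*c,100,196.2)
```

```text
t 29.425 pos [643.7   8.  102.2] rot [-1.800e+02 -1.000e-01 -1.636e+02] W 33.8 
 shift units [0.253  0.576  0.0046] turn units [-0.001 -0.003  0.007]
 n rows 5.719622179699939 0.022671567882761028
```

{"method": "send_rows", "body": {"motion": [{"tx": 0.0422, "ty": 0.096, "tz": 0, "rx": 0, "ry": 0, "rz": 0.007, "gripper": 1}, {"tx": 0.0422, "ty": 0.096, "tz": 0, "rx": 0, "ry": 0, "rz": 0, "gripper": 1}, {"tx": 0.0422, "ty": 0.096, "tz": 0, "rx": 0, "ry": 0, "rz": 0, "gripper": 1}, {"tx": 0.0422, "ty": 0.096, "tz": 0, "rx": 0, "ry": 0, "rz": 0, "gripper": 1}, {"tx": 0.0422, "ty": 0.096, "tz": 0.03, "rx": 0, "ry": 0, "rz": 0, "gripper": 1}, {"tx": 0.0422, "ty": 0.096, "tz": 0.03, "rx": 0, "ry": 0, "rz": 0, "gripper": 1}, {"tx": 0, "ty": 0, "tz": 0, "rx": 0, "ry": -0.267, "rz": 0, "gripper": 1}, {"tx": 0, "ty": 0, "tz": 0, "rx": 0, "ry": 0, "rz": 0, "gripper": 1}, {"tx": 0, "ty": 0, "tz": 0, "rx": 0, "ry": 0, "rz": 0, "gripper": 1}]}}

```text
time_s: 30.55
ee_pos: [444.3, 250.6, 72.8]
ee_rot: [180.0, 8.0, -164.1]
force: [0.7, 0.3, -1.8]
gripper_width: 33.8
gripper_force: 30.0
```

Run:
```python
from h import *
tray(-62.5,0,15,tilt=-8,yaw=196.2)
```

```text
t 30.55 tray xyz -58.75030388069338 0.9978226315756368 72.76493580195532 rot [ 180.     8.  -164.1] W 33.78187649602194 F [ 0.7  0.3 -1.8]
 shift [ 0.0235 -0.0021  0.1134] turn [-0.001 -0.001 -0.011]
```

{"method": "send_rows", "body": {"motion": [{"tx": 0.012, "ty": -0.002, "tz": 0.06, "rx": 0, "ry": 0, "rz": 0, "gripper": 1}, {"tx": 0.0115, "ty": 0, "tz": 0.053, "rx": 0, "ry": 0, "rz": 0, "gripper": 1}, {"tx": 0, "ty": 0, "tz": 0, "rx": 0, "ry": 0, "rz": 0, "gripper": 1}, {"tx": 0, "ty": 0, "tz": 0, "rx": 0, "ry": 0, "rz": 0, "gripper": 1}]}}

```text
time_s: 31.05
ee_pos: [440.8, 248.3, 14.8]
ee_rot: [-180.0, 8.0, -164.2]
force: [0.6, 0.7, -1.7]
gripper_width: 33.4
gripper_force: 30.0
```

Run:
```python
from h import *
tray(-62,0,12.5,tilt=-8,yaw=196.2)
```

```text
t 31.05 tray xyz -62.7237497465177 -0.22862935047636412 14.809471037223787 rot [-180.     8.  -164.2] W 33.437835729972335 F [ 0.6  0.7 -1.7]
 shift [-0.0008  0.0005  0.0048] turn [-0.002 -0.002 -0.012]
```

{"method": "send_rows", "body": {"motion": [{"tx": 0, "ty": 0, "tz": 0.0045, "rx": 0, "ry": 0, "rz": 0, "gripper": 1}, {"tx": 0, "ty": 0, "tz": 0, "rx": 0, "ry": 0, "rz": 0, "gripper": 1}, {"tx": 0, "ty": 0, "tz": 0, "rx": 0, "ry": 0, "rz": 0, "gripper": -0.4}, {"tx": 0, "ty": 0, "tz": 0, "rx": 0, "ry": 0, "rz": 0, "gripper": -0.4}, {"tx": 0, "ty": 0, "tz": 0, "rx": 0, "ry": 0, "rz": 0, "gripper": -0.4}, {"tx": 0, "ty": 0, "tz": -0.06, "rx": 0, "ry": 0, "rz": 0, "gripper": -0.4}, {"tx": 0, "ty": 0, "tz": -0.12, "rx": 0, "ry": 0, "rz": 0, "gripper": -0.4}, {"tx": 0, "ty": 0.1, "tz": -0.06, "rx": 0, "ry": 0, "rz": 0, "gripper": -0.4}, {"tx": 0, "ty": -0.12, "tz": 0, "rx": 0, "ry": 0, "rz": 0, "gripper": -0.4}, {"tx": 0, "ty": -0.12, "tz": 0, "rx": 0, "ry": 0, "rz": 0, "gripper": -0.4}, {"tx": 0, "ty": -0.12, "tz": 0, "rx": 0, "ry": 0, "rz": 0, "gripper": -0.4}, {"tx": 0, "ty": -0.12, "tz": 0, "rx": 0, "ry": 0, "rz": 0, "gripper": -0.4}]}}

```text
time_s: 32.55
ee_pos: [476.1, 59.5, 131.1]
ee_rot: [-180.0, 8.0, -164.0]
force: [2.2, -0.3, -0.6]
gripper_width: 64.1
gripper_force: 0.0
```

Run:
```python
from h import *
g=cam('scene'); im=g['frame']; u,v=proj(g,[[510,270,20]])[0].astype(int); save('near6',im[max(v-60,0):v+60,u-75:u+75],4)
a=np.radians(16.2); U=np.array([np.cos(a),np.sin(a)]);V=np.array([-U[1],U[0]])
```

```text
(no output)
```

View pics/near6.png

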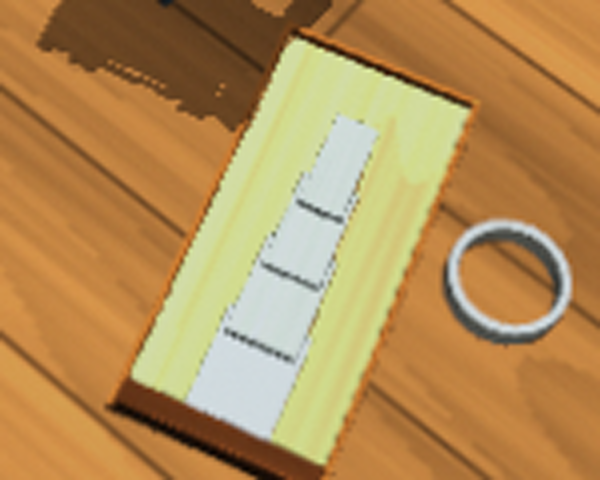

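The crop shows all four plates as shingles: step edges at (260,345), (290,277) and (320,210), with the last end at (357,122) on the floor. One quick check of spacing, then hand in.

Run:
```python
from h import *
g=cam('scene'); u,v=proj(g,[[510,270,20]])[0].astype(int); o=np.array([u-75,max(v-60,0)])
a=np.radians(16.2); U=np.array([np.cos(a),np.sin(a)]);V=np.array([-U[1],U[0]])
for c,z in[((260,343),24),((290,275),24),((320,208),24),((357,122),12)]:
    p=ray2z(g,np.array(c)/4+o,z)[0,:2]-[500,268]; print(c,'tray',(p@U).round(1),(p@V).round(1))
for nm,uv,z in[('tape',(510,281),12)]: print(nm,ray2z(g,np.array(uv)/4+o,z)[0])
print(env.state()['force'])
```

```text
(260, 343) tray 96.5 1.0
(290, 275) tray 38.9 1.0
(320, 208) tray -20.2 1.4
(357, 122) tray -105.9 0.8
tape [426.84881071 401.08940168  12.        ]
[ 0.1326414   1.1809415  -0.92116374]
```

```bash
python3 -c "
from h import *
print(env.job_done())"
```

```text
the job is handed in; nothing more can be done
None
```

The four plates are shingled widest-first from the stop, tops about 58 mm apart and within 2 mm of the tray's middle line; the job was handed in at about 33 s and no verdict came back.

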